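# Open the painting box and hold its sprung panel clamp at the mark

### The arm

A 7-joint arm with a two-finger parallel gripper is mounted at the origin on the work surface. World frame = base frame: x ahead of the robot, y to its left, z up, the work surface at z = 0. Lengths are in m, angles in rad, forces in N, time in s.
With the tool pointing down it reaches from about 0.4 to 0.85 m from the base axis. Payload 4.5 kg.
Tool frame: the origin (TCP) lies midway between the tips of the shut fingers; the grasp point (between the pads) lies 19 mm behind it; y points along the fingers, z is the direction in which the jaws open and shut, and the axes are right-handed (so a half turn about y gives the same grasp; the last joint's range is limited). The gripper opens to 88 mm and grips with 3 to 60 N. Pads are 18 mm wide; open, the fingers measure 123 mm over their backs; the gripper's body (75 mm by 187 mm) begins 45 mm behind the grasp point.
Start: joints at [-1.314, 0.689, -0.195, 1.565, 0.157, 0.902, -0.215], TCP at [0.138, 0.61, 0.239] pointing down, gripper open.
Joint ranges: [-3.01, 3.01], [-0.46, 2.08], [-1.47, 1.51], [0.13, 2.56], [-1, 4.14], [0.04, 2.09], [-2.66, 2.66]. Speed limits (rad/s): [2.57, 2.57, 3.14, 3.14, 3.14, 3.14, 3.14].

### API

Orientations are given as a unit quaternion [x, y, z, w].
In Python, from plant import r, snapshot, get_calibration, job, boxes_of gives the robot as it stands. The module is installed in compiled form; this text tells all that it offers.
- The arm moves only by the shell command python3 -m handwheel 'ROWS' [OPENING] [FORCE]. ROWS is JSON, a list that holds one entry, the list of rows, each a list of 6 numbers: the shift along the tool's x, y, z as a fraction of full scale, then the turn, a rotation vector about the tool's x, y, z as a fraction of full scale. In form: [[[x, y, z, wx, wy, wz], ...]]. A call has 1 to 12 rows; each row is the pose to reach, as a shift and turn from the pose commanded when the call began, along the tool's axes at that moment, turning the shorter way round; what a row does not reach only later rows make up. Full scale, the value 1, is 100 cm for a shift and 180 degrees for a turn. A row lasts 1/12 s, in which the tool goes at most 41.7 mm and 7.16 degrees, less where a joint would pass 70% of its speed; a pose out of reach is approached as far as the arm can. A call with a number of a shift or a turn outside -1 to 1 is refused whole. A call with a gripper value outside its range is refused whole. OPENING is the opening, from -1 (shut) to 1 (fully open), set as the call begins (- or left out, the last holds). The fingers move at their own pace and stop on an object; FORCE is the grip in N (left out, the last holds). Time passes only in rows, so rows that repeat a pose let the fingers close. It gives the time, the measured TCP pose, the force and the opening at its end, in the units of the state.
- r.get_state(): the state, without advancing time (a new reading comes with each control period).
- snapshot(name): name is "scene" or "top" or "wrist"; returns the picture (480x640x3 uint8, red, green, blue); there is no depth.
- get_calibration(name): a dict with "fx", "fy", "cx", "cy" (pixels), "k1" (the pictures are not rectified: a ray, as slopes to the right and down, at radius r is drawn at 1 + k1 r^2 times it, then the intrinsics apply), "T" (4x4, takes a point from camera to world coordinates). Camera axes: x right, y down, z forward; pixel columns grow to the right and rows downward; lengths in m; the calibration is good to about 2 mm. A picture is of the moment at which its call begins: read the wrist's pose just before it. get_calibration takes no time and is no camera call; for the wrist camera it gives the pose at the moment of the call.
- job.finish_job(): hands the job in, once; it reports no verdict.
Trained networks look in the newest picture that a camera, given by its name, has taken for a name from the list of things; names that differ only in an ending like _2 or _b are one class to them, and where a whole thing is asked for, a point or a joint stands for the part that bears it (a point fixed in the world has none). Each returns a list of dicts, best first, with "confidence" (0 to 1); they miss things now and then, are a little off and sometimes report something else, mostly with a low value. They report only what shows in the picture. A call takes as long as a camera call.
- boxes_of(thing, camera): "bbox" ([left, top, right, bottom] in pixels, round what is visible of it).
The state is a dict: "clock": time; "q": joint angles; "qd": joint speeds; "joint_torque": joint torques, N m; "tool_pos": TCP position; "eef_rot": TCP orientation; "contact_force": force on the tool from outside, world axes, zero at the start; "moment": the same for the moment, N m; "opening": opening from 0.0 (shut) to 1.0 (fully open).
Only numpy, scipy, OpenCV 4.12 (cv2) and the standard library are available. Lean on these libraries where they do the work, as an engineer would, in place of code of your own. Each camera call takes 0.05 s, during which the arm holds its last target. There are 200 camera calls.

### The job

Get the wooden painting box ready for the painter across the bench: swing its steel latch lever free, raise the lid all the way back onto its stop, then take the dark wooden grip of the sprung panel clamp inside the lid and pull it up along the lid until the black ring on its rod stands at the mouth of the sleeve (40 mm out). Finish while still holding the grip there against the spring, so that the painter can slip the next panel in, and do not push the other things on the bench about.

Things in the scene. Friction and masses are not known exactly. Their poses are not given: they have to be found in the camera images.
- paint_box: Painter's box of mid-brown wood, 160 deep x 240 wide x 70 mm high without its lid, screwed to the bench: it does not move. Origin: centre of its underside, on the bench; z up. Its front (latch, thumb tab) faces its own -x, away from the robot, turned up to 0.25 rad; the hinge is on its +x long edge, towards the robot. Closed, the lid's top is 82 mm above the bench.
- latch (a joint): Steel latch lever, 18 mm wide, at the middle of the box's front, on a pin along the box's y. 0 = upright, hooked over the lid's keeper lug (holds the lid down); grows as its top swings outwards from the box (to the box's -x) and down, to 1.8 rad. Under 1 N moves it; past about 0.2 rad it is clear of the keeper and falls open by itself. Swung free means over 0.7 rad.
- latch_pivot (a point): The latch's pin: 6 mm in front of the box's front face, 40 mm above the bench, middle of the box.
- latch_tab (a point): Middle of the latch's upright thumb tab, a steel plate 18 mm wide, 3 mm thick, leaning 0.2 rad outwards. Closed, it is 20 mm in front of the box's front face, 104 mm above the bench, 66 mm from the pin; the tab's top end is at 112 mm. Push it outwards from the lid's side, or pinch its edges. The hook lip below the tab reaches up to 84 mm above the bench.
- lid (a joint): The lid, a wooden board 160 x 240 x 12 mm hinged on the box's +x long edge. 0 = closed, grows as its front edge rises; stop at 1.75 rad (100 degrees, leaning 10 degrees past upright towards the robot); fully back means over 1.6. Its stiff hinges keep it wherever it is left; raising it takes 5 to 6 N at the tab.
- lid_hinge (a point): Middle of the hinge line: box's +x edge, 70 mm above the bench, at the level of the lid's inner (under) face. The hinge line runs along the box's y. The axes are the lid's own: x from the front edge to the hinge, z out of its outer face.
- lid_tab (a point): Middle of the wooden thumb tab on the lid's front edge: 28 mm wide (along y), 12 mm thick, 36 mm long, 85 mm to the box's +y side of its middle. The point is 20 mm out from the edge, 180 mm from the hinge line and 6 mm above the lid's inner face; 76 mm above the bench when closed. Fingers closing along the box's y can hold it while it turns between them.
- clamp (a joint): Sprung telescoping panel clamp along the middle of the lid's inner face: an 8 mm steel rod in a 12 mm sleeve, with an 80 mm cross jaw and the grip at its end. 0 = drawn in by its inner spring (the start); grows in m as it is pulled out towards the lid's free edge (up when the lid is open), stop at 0.060. The spring pulls 4 N at 0, 8 N at 0.040, and draws it back if let go.
- grip: The clamp's dark wooden grip block: 24 mm along the hinge line, 16 along the rod, 34 standing out from the jaw. Origin: its centre, 38 mm from the lid's inner face, 128 from the hinge line with the clamp in; then with the lid open 203 mm above the bench, on the lid's far side, 32 mm below its free edge; the jaw reaches 24 mm out from the lid. Its -x (as the lid's) is the pulling direction.
- sleeve_mouth (a point): Centre of the mouth of the clamp's sleeve on the lid's inner face, 100 mm from the hinge line, 7 mm off the face. The rod's black ring, 8 mm wide, starts hidden in the sleeve; its middle is at the mouth with the clamp at 0.040; it begins to show at 0.036 and stands wholly out at 0.044.
- jar: Bystander: glass paint jar, 62 mm wide, 68 mm high, beside the box at its -y end. Origin at its foot.
- brush: Bystander: paint brush, 175 mm long, about 11 mm thick, lying beside the box at its +y end.
- brush_mug: Bystander: white mug, 72 mm wide, 85 mm high, with brushes standing up to 170 mm. Origin at its foot.
- tin: Bystander: closed tin, 84 mm wide, 75 mm high. Origin at its foot.
- trinket_box: Bystander: finished dark red lacquer box, 124 x 164 x 61 mm. Origin at the centre of its underside.

How it is judged:
By the outcome, as a careful person would: the job done as asked, in the order asked, and still so for the second after the job is handed in, while the arm keeps its last pose, push and grip.
It also fails if it takes over 53 s, if anything falls off the work surface, if the arm or the gripper's body presses on something with over 40 N, if the wrist force passes 120 N, or if a joint passes its speed limit or range.

## Working session

There is one attempt and no reset: what is moved stays moved. The work goes in short steps, Python scripts to look and compute and a shell command to move; the robot and the scene stay as the last step left them, time stands still between calls to the robot, and variables do not carry over. Pictures are saved under pics/ and viewed, about 8 in all and at most 12, crops included, and the job is handed in when it is done.

```bash
mkdir -p pics; cat > h.py <<'E'
import numpy as np,cv2
from plant import r,snapshot,get_calibration,job,boxes_of
from scipy.spatial.transform import Rotation as R
def ray(c,u,v):
    x,y=(u-c['cx'])/c['fx'],(v-c['cy'])/c['fy'];a,b=x,y
    for _ in range(20):
        k=1+c['k1']*(a*a+b*b);a,b=x/k,y/k
    T=np.array(c['T']);return T[:3,3],T[:3,:3]@np.array([a,b,1])
def atz(c,u,v,z):
    o,d=ray(c,u,v);return o+d*(z-o[2])/d[2]
def proj(c,p):
    T=np.array(c['T']);q=T[:3,:3].T@(np.array(p)-T[:3,3]);a,b=q[:2]/q[2];k=1+c['k1']*(a*a+b*b)
    return c['fx']*a*k+c['cx'],c['fy']*b*k+c['cy']
E
python3 - <<'E'
from h import *
np.set_printoptions(precision=4,suppress=True)
s=r.get_state();print({k:np.round(s[k],3) for k in('clock','tool_pos','eef_rot','contact_force','opening')})
print(R.from_quat(s['eef_rot']).as_matrix())
for n in('scene','top'):
    im=snapshot(n);cv2.imwrite(f'pics/{n}0.png',im[:,:,::-1]);c=get_calibration(n);print(n,np.array(c['T']),c['fx'])
    for t,z in(('paint_box',.08),('latch',.1),('lid_tab',.076),('jar',.034),('brush',.005),('brush_mug',.04),('tin',.04),('trinket_box',.06)):
        for b in boxes_of(t,n)[:1]:
            x=b['bbox'];print(t,round(b['confidence'],2),np.round(x),atz(c,(x[0]+x[2])/2,(x[1]+x[3])/2,z))
E
```

```text
{'clock': np.float64(0.0), 'tool_pos': array([0.138, 0.609, 0.238]), 'eef_rot': array([ 0.703, -0.079,  0.079, -0.702]), 'contact_force': array([ 0.236, -0.893, -0.674]), 'opening': np.float64(1.002)}
[[ 0.9753 -0.0003  0.2208]
 [-0.2208 -0.0018  0.9753]
 [ 0.0002 -1.     -0.0019]]
scene [[ 0.6044  0.465  -0.6469  1.2755]
 [ 0.7966 -0.3399  0.4999 -0.4321]
 [ 0.0126 -0.8174 -0.5759  0.693 ]
 [ 0.      0.      0.      1.    ]] 503.6952937057408
paint_box 0.98 [143. 233. 289. 349.] [ 0.6215 -0.1359  0.08  ]
latch 0.55 [234. 286. 242. 320.] [ 0.6927 -0.1304  0.1   ]
lid_tab 0.68 [144. 232. 288. 328.] [ 0.5893 -0.1197  0.076 ]
jar 0.8 [300. 246. 330. 290.] [0.6299 0.0885 0.034 ]
brush 0.56 [100. 305. 138. 363.] [ 0.5432 -0.3088  0.005 ]
brush_mug 0.68 [ 23. 249.  90. 345.] [ 0.4107 -0.3801  0.04  ]
tin 0.93 [338. 236. 379. 287.] [0.6736 0.1716 0.04  ]
trinket_box 0.86 [365. 168. 445. 224.] [0.5632 0.4265 0.06  ]
top [[ 0.0033 -0.9983  0.0583  0.4909]
 [-1.     -0.0032  0.002   0.0843]
 [-0.0018 -0.0583 -0.9983  1.6465]
 [ 0.      0.      0.      1.    ]] 603.6962397216735
paint_box 0.96 [338. 193. 447. 270.] [ 0.5809 -0.0983  0.08  ]
lid_tab 0.68 [351. 195. 448. 272.] [ 0.5765 -0.1169  0.076 ]
jar 0.62 [350. 195. 444. 271.] [ 0.579  -0.1152  0.034 ]
brush 0.74 [465. 219. 470. 282.] [ 0.5343 -0.3096  0.005 ]
brush_mug 0.96 [481. 257. 531. 293.] [ 0.4689 -0.4008  0.04  ]
tin 0.8 [273. 186. 306. 216.] [0.6642 0.1715 0.04  ]
trinket_box 0.64 [143. 226. 209. 274.] [0.5315 0.4675 0.06  ]
```

View pics/top0.png

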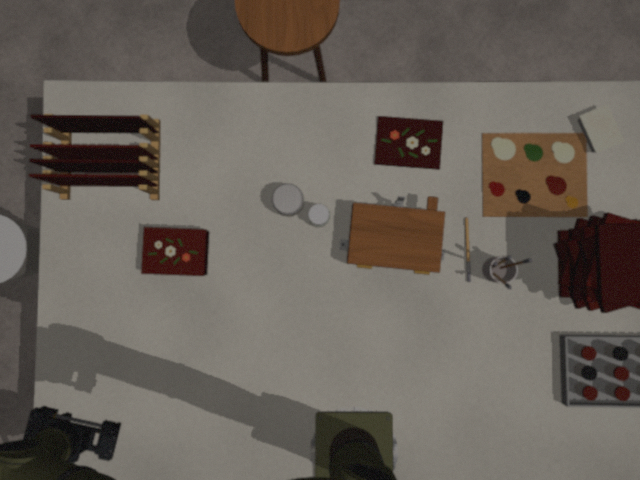

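View pics/scene0.png

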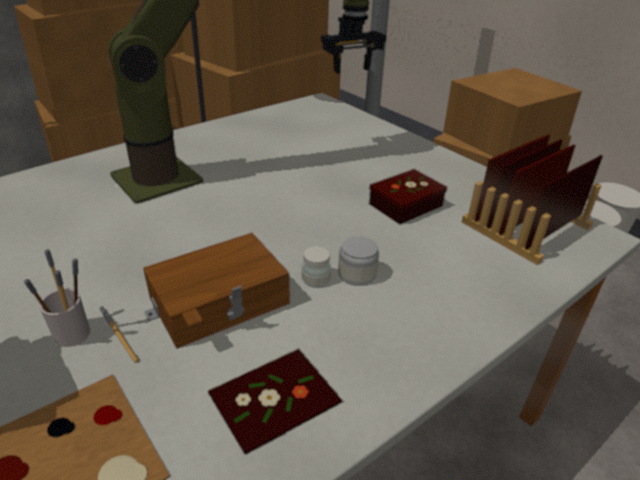

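The top view shows the box lid at about (347–445, 203–272), with the tab at (432,203) and the latch near (398,200). The front faces away from the robot. The scene view shows the latch at (237,300) and the lid tab at (190,315). Next I'll fit the box pose.

```bash
cat > fit.py <<'E'
from h import *
from scipy.optimize import least_squares
np.set_printoptions(precision=4,suppress=True)
ct,cs=get_calibration('top'),get_calibration('scene')
im=cv2.imread('pics/top0.png');hs=cv2.cvtColor(im,cv2.COLOR_BGR2HSV)
m=((hs[...,1]>110)&(hs[...,2]>50)&(hs[...,0]<20)).astype(np.uint8);M=np.zeros_like(m);M[190:285,335:455]=m[190:285,335:455]
M=cv2.morphologyEx(M,cv2.MORPH_OPEN,np.ones((17,17)))
con=max(cv2.findContours(M,0,2)[0],key=cv2.contourArea)
print(cv2.boxPoints(cv2.minAreaRect(con)))
P=np.array([atz(ct,*p[0],.082)[:2] for p in con],np.float32)
rc=cv2.minAreaRect(P);print(rc,cv2.boxPoints(rc))
# yaw: box +x points to robot (-x)
b=cv2.boxPoints(rc);e=max([(b[1]-b[0]),(b[2]-b[1])],key=np.linalg.norm);e=e*-np.sign(e[1])  # box +y ~ world -y
yaw=np.arctan2(e[1],e[0])-np.pi/2;print('yaw',yaw)
big=cv2.imread('pics/scene0.png')
Rz=R.from_euler('z',yaw).as_matrix();o=np.array([*rc[0],0])
W=lambda p:o+Rz@np.array(p)
S=4;crop=cv2.resize(big[215:365,110:310],None,fx=S,fy=S,interpolation=cv2.INTER_CUBIC)
for p in[(-.08,-.12,.082),(-.08,.12,.082),(.08,.12,.082),(.08,-.12,.082),(-.08,.12,0),(-.08,-.12,0),(-.1,0,.104),(-.1,.085,.076)]:
    u,v=proj(cs,W(p));print(p,W(p),(round(u,1),round(v,1)));cv2.circle(crop,(int((u-110+.5)*S),int((v-215+.5)*S)),4,(0,255,0),1)
cv2.imwrite('pics/fit.png',crop)
E
python3 fit.py
```

```text
[[346.9719 264.1203]
 [352.3598 202.6982]
 [444.1448 210.7496]
 [438.7569 272.1717]]
((0.565690815448761, -0.10525217652320862), (0.2379343956708908, 0.16006551682949066), 85.21906280517578) [[ 0.476  -0.2171]
 [ 0.6355 -0.2305]
 [ 0.6554  0.0066]
 [ 0.4959  0.02  ]]
yaw -3.2250357
(-0.08, -0.12, 0.082) [0.6554 0.0077 0.082 ] (np.float64(290.2), np.float64(270.4))
(-0.08, 0.12, 0.082) [ 0.6354 -0.2315  0.082 ] (np.float64(171.5), np.float64(315.6))
(0.08, 0.12, 0.082) [ 0.476  -0.2182  0.082 ] (np.float64(143.1), np.float64(266.6))
(0.08, -0.12, 0.082) [0.496 0.021 0.082] (np.float64(252.1), np.float64(230.6))
(-0.08, 0.12, 0) [ 0.6354 -0.2315  0.    ] (np.float64(178.2), np.float64(348.1))
(-0.08, -0.12, 0) [0.6554 0.0077 0.    ] (np.float64(290.5), np.float64(302.0))
(-0.1, 0, 0.104) [ 0.6653 -0.1136  0.104 ] (np.float64(238.0), np.float64(288.9))
(-0.1, 0.085, 0.076) [ 0.6583 -0.1983  0.076 ] (np.float64(195.2), np.float64(317.7))
```

View pics/fit.png

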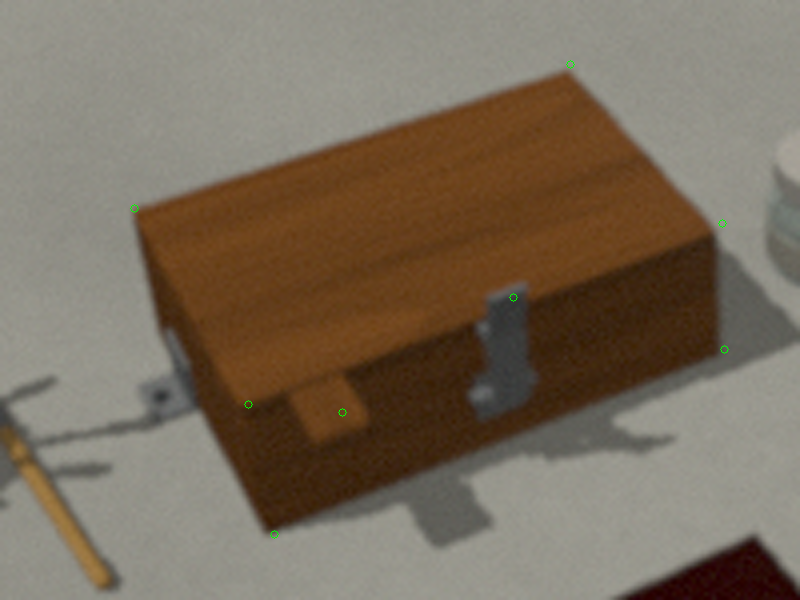

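The circles sit within 1–3 px of the corners: crop corners at (714,236), (243,403), (136,208), (568,70), with bottoms at (717,354) and (270,532). I'll refine jointly with both cameras.

```bash
cat > fit2.py <<'E'
from h import *
from scipy.optimize import least_squares
np.set_printoptions(precision=4,suppress=True)
ct,cs=get_calibration('top'),get_calibration('scene')
sc={(-.08,-.12,.082):(714,236),(-.08,.12,.082):(243,403),(.08,.12,.082):(136,208),(.08,-.12,.082):(568,70),(-.08,.12,0):(270,532),(-.08,-.12,0):(717,354)}
tp={(-.08,-.12,.082):(352.4,202.7),(-.08,.12,.082):(444.6,210.7),(.08,.12,.082):(439.2,272.6),(.08,-.12,.082):(347,264.3)}
def res(v):
    Rz=R.from_euler('z',v[2]).as_matrix();o=np.array([v[0],v[1],0]);e=[]
    for p,(a,b) in sc.items(): e+=list(np.array(proj(cs,o+Rz@p))-(a/4+109.5,b/4+214.5))
    for p,q in tp.items(): e+=list(np.array(proj(ct,o+Rz@p))-q)
    return np.array(e)
s=least_squares(res,[.5657,-.1053,-3.225],loss='soft_l1');print(s.x,s.x[2]+np.pi);print(res(s.x).reshape(-1,2).T)
np.save('box.npy',s.x)
E
python3 fit2.py
cat >> h.py <<'E'
np.set_printoptions(precision=4,suppress=True)
def W(p):
    v=np.load('box.npy');return np.array([v[0],v[1],0])+R.from_euler('z',v[2]).as_matrix()@np.array(p)
def lidpt(rad,off,th): # rad from hinge, off from inner face (outer +)
    return W([.08-rad*np.cos(th)+off*np.sin(th),0,.07+rad*np.sin(th)+off*np.cos(th)])
def goto(p,Rg=None):
    "rows needed to bring TCP to p, orientation Rg"
    s=r.get_state();Rt=R.from_quat(s['eef_rot']);d=Rt.inv().apply(np.array(p)-s['tool_pos'])
    w=np.zeros(3) if Rg is None else (Rt.inv()*Rg).as_rotvec()/np.pi
    return np.round(np.r_[d,w],4)
def down(t=0.): # tool y down, z along box -y/+y, jaw axis along box y; x away from robot
    v=np.load('box.npy');ex=-R.from_euler('z',v[2]).as_matrix()[:,0];y=np.array([0,0,-1.])
    return R.from_matrix(np.c_[ex,y,np.cross(ex,y)])
E
python3 - <<'E'
from h import *
print(down().as_matrix())
print('latch',W([-.1,0,.104]),'tab',W([-.1,.085,.076]),'hinge',W([.08,0,.07]))
t=W([-.055,0,.2]);print(t,goto(t,down()))
print(goto(W([-.055,0,.094]),down()))
E
```

```text
[ 0.5653 -0.1068 -3.2337] -0.09214466852724801
[[ 1.4413 -0.2024 -1.0219  0.4017 -0.2382  1.0085  0.312   0.3235  0.5458
   0.0038]
 [-2.4824  0.3125 -0.1165 -1.1037  0.5518 -0.4236 -0.1726  0.5309  0.1822
  -0.4733]]
[[ 0.9958  0.      0.092 ]
 [-0.092   0.      0.9958]
 [ 0.     -1.      0.    ]]
latch [ 0.6648 -0.116   0.104 ] tab [ 0.657  -0.2006  0.076 ] hinge [ 0.4856 -0.0994  0.07  ]
[ 0.62   -0.1118  0.2   ] [ 0.6294  0.0387 -0.5971 -0.     -0.0416 -0.    ]
[ 0.6294  0.1447 -0.5971 -0.     -0.0416 -0.    ]
```

```bash
T='[0.629,0.039,-0.597,0,-0.042,0]'; true
python3 -m handwheel '[[[0.31,0.0,-0.30,0,-0.02,0],[0.31,0.0,-0.30,0,-0.02,0],[0.31,0.0,-0.30,0,-0.02,0],[0.31,0.0,-0.30,0,-0.02,0],[0.31,0.0,-0.30,0,-0.02,0],[0.31,0.0,-0.30,0,-0.02,0],[0.31,0.0,-0.30,0,-0.02,0],[0.31,0.0,-0.30,0,-0.02,0],[0.31,0.0,-0.30,0,-0.02,0],[0.629,0.039,-0.597,0,-0.042,0],[0.629,0.039,-0.597,0,-0.042,0],[0.629,0.039,-0.597,0,-0.042,0]]]' -1 20
python3 -c "
from h import *
print(goto(W([-.055,0,.2]),down()))"
```

```text
clock: 1.9
tool_pos: [0.4143, 0.1909, 0.229]
eef_rot: [-0.706, 0.032, -0.032, 0.707]
contact_force: [1.0, -0.8, -0.5]
opening: 0.115
[ 0.2322  0.029  -0.2829 -0.0002  0.0005  0.0002]
```

```bash
python3 -m handwheel '[[[0.232,0.029,-0.283,0,0,0],[0.232,0.029,-0.283,0,0,0],[0.232,0.029,-0.283,0,0,0],[0.232,0.029,-0.283,0,0,0],[0.232,0.029,-0.283,0,0,0],[0.232,0.029,-0.283,0,0,0],[0.232,0.029,-0.283,0,0,0],[0.232,0.029,-0.283,0,0,0],[0.232,0.029,-0.283,0,0,0],[0.232,0.029,-0.283,0,0,0],[0.232,0.029,-0.283,0,0,0],[0.232,0.029,-0.283,0,0,0]]]'
python3 - <<'E'
from h import *
c=get_calibration('wrist');im=snapshot('wrist');cv2.imwrite('pics/w1.png',im[:,:,::-1])
print(goto(W([-.055,0,.094]),down()))
for n,p in(('latch',[-.1,0,.104]),('tab',[-.1,.085,.076]),('c1',[-.08,.12,.082]),('c2',[-.08,-.12,.082])):print(n,np.round(proj(c,W(p))))
for t in('latch','lid_tab'):print(t,boxes_of(t,'wrist')[:2])
E
```

```text
clock: 2.9
tool_pos: [0.6182, -0.1093, 0.1996]
eef_rot: [-0.706, 0.032, -0.032, 0.707]
contact_force: [-0.3, 1.2, 0.1]
opening: 0.003
[ 0.0023  0.1059 -0.0034 -0.0004  0.0011 -0.0002]
latch [309. 309.]
tab [185. 291.]
c1 [127. 266.]
c2 [490. 266.]
latch [{'bbox': [297.8, 271.0, 323.7, 324.0], 'confidence': 0.56}, {'bbox': [607.3, 235.3, 640.0, 283.4], 'confidence': 0.28}]
lid_tab [{'bbox': [102.2, 0.0, 520.1, 295.5], 'confidence': 0.74}, {'bbox': [519.4, 158.7, 639.9, 248.5], 'confidence': 0.23}]
```

View pics/w1.png

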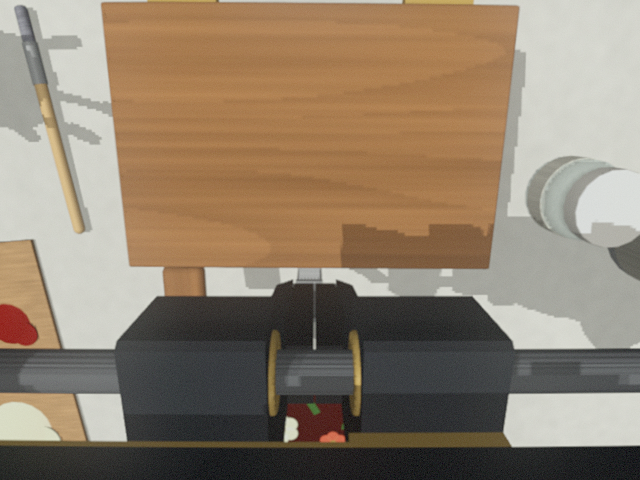

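The wrist view has the lid's front corners at (129,268) and (490,268), within 2 px of prediction, and the latch tab shows at (309,275). Next I'll lower behind the tab and push it outwards.

```bash
python3 -m handwheel '[[[0.002,0.035,-0.003,0,0,0],[0.002,0.07,-0.003,0,0,0],[0.002,0.106,-0.003,0,0,0],[0.002,0.106,-0.003,0,0,0],[0.015,0.106,-0.003,0,0,0],[0.028,0.106,-0.003,0,0,0],[0.041,0.106,-0.003,0,0,0],[0.054,0.106,-0.003,0,0,0],[0.067,0.106,-0.003,0,0,0],[0.075,0.106,-0.003,0,0,0],[0.075,0.106,-0.003,0,0,0],[0.075,0.106,-0.003,0,0,0]]]'
python3 - <<'E'
from h import *
im=snapshot('scene');cv2.imwrite('pics/s2.png',cv2.resize(im[190:370,90:330,::-1],None,fx=3,fy=3))
# lid tab grasp at 24 mm out: radial 184; grasp pt 19 mm behind TCP
for z in(.16,.057):print(goto(W([-.104,.085,z]),down()))
E
```

```text
clock: 4.05
tool_pos: [0.6936, -0.1192, 0.0956]
eef_rot: [-0.706, 0.031, -0.032, 0.707]
contact_force: [-0.3, 0.5, -1.0]
opening: 0.001
[-0.0244 -0.0649 -0.0841 -0.0001  0.0007  0.0001]
[-0.0244  0.0381 -0.0841 -0.0001  0.0007  0.0001]
```

View pics/s2.png

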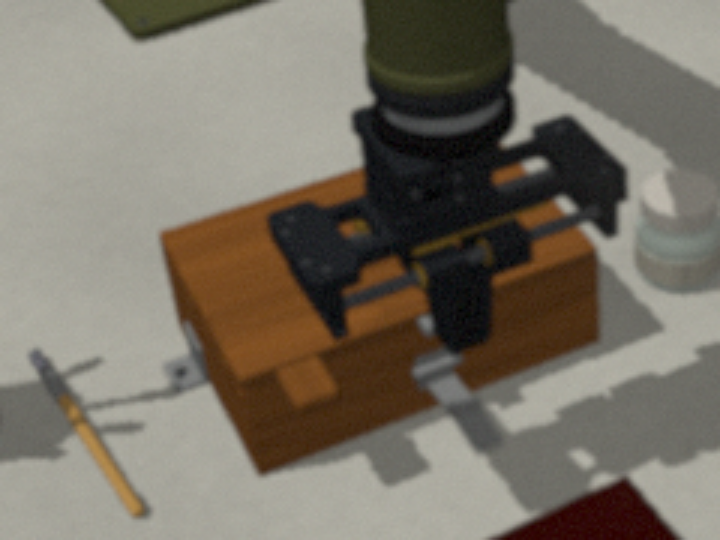

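The latch now hangs open at crop (465,400), below the finger. Next is the lid tab.

```bash
python3 -m handwheel '[[[0,-0.03,0,0,0,0],[-0.005,-0.065,-0.01,0,0,0],[-0.015,-0.065,-0.045,0,0,0],[-0.024,-0.065,-0.084,0,0,0],[-0.024,-0.065,-0.084,0,0,0],[-0.024,-0.05,-0.084,0,0,0],[-0.024,-0.025,-0.084,0,0,0],[-0.024,0.0,-0.084,0,0,0],[-0.024,0.022,-0.084,0,0,0],[-0.024,0.038,-0.084,0,0,0],[-0.024,0.038,-0.084,0,0,0],[-0.024,0.038,-0.084,0,0,0]]]' 0
python3 -m handwheel '[[[0,0,0,0,0,0],[0,0,0,0,0,0],[0,0,0,0,0,0],[0,0,0,0,0,0],[0,0,0,0,0,0],[0,0,0,0,0,0]]]' -1 20
python3 - <<'E'
from h import *
s=r.get_state();print(W([-.104,.085,.057])-s['tool_pos'],s['opening']*.088)
th0=0
p0=np.array([-184*np.cos(0)+0,6.])
for d in range(0,102,10):
    t=np.radians(d);x=-184*np.cos(t)+6*np.sin(t);z=184*np.sin(t)+6*np.cos(t);print(d,'x',round(-(x-p0[0])/1000*-1*-1,4),'y',round(-(z-6)/1000,4))
E
```

```text
clock: 5.1
tool_pos: [0.6605, -0.2012, 0.0556]
eef_rot: [-0.706, 0.033, -0.031, 0.707]
contact_force: [-0.3, 0.2, 0.9]
opening: 0.498
clock: 5.6
tool_pos: [0.6625, -0.2025, 0.0574]
eef_rot: [0.707, -0.031, 0.033, -0.706]
contact_force: [-0.6, -1.5, 6.5]
opening: 0.318
[-0.0015  0.0015 -0.0004] 0.028006018779579804
0 x -0.0 y -0.0
10 x -0.0038 y -0.0319
20 x -0.0131 y -0.0626
30 x -0.0277 y -0.0912
40 x -0.0469 y -0.1169
50 x -0.0703 y -0.1388
60 x -0.0972 y -0.1563
70 x -0.1267 y -0.169
80 x -0.158 y -0.1762
90 x -0.19 y -0.178
100 x -0.2219 y -0.1742
```

Holding the 28 mm tab. Now lifting along the arc.

```bash
python3 -m handwheel '[[[-0.001,-0.016,0,0,0,0],[-0.004,-0.032,0,0,0,0],[-0.008,-0.047,0,0,0,0],[-0.013,-0.063,0,0,0,0],[-0.020,-0.077,0,0,0,0],[-0.028,-0.091,0,0,0,0],[-0.037,-0.104,0,0,0,0],[-0.047,-0.117,0,0,0,0],[-0.058,-0.128,0,0,0,0],[-0.070,-0.139,0,0,0,0],[-0.083,-0.148,0,0,0,0],[-0.097,-0.156,0,0,0,0]]]'
python3 - <<'E'
from h import *
s=r.get_state()
print(s['opening']*.088)
for d in(65,70,75,80,85,90,95,100,102):
    t=np.radians(d);g=lidpt(.184,.006,t)+W([0,.085,0])-W([0,0,0]);print(d,goto(g-[0,0,.019],down()))
E
```

```text
clock: 6.6
tool_pos: [0.5671, -0.193, 0.2135]
eef_rot: [0.707, -0.03, 0.035, -0.706]
contact_force: [5.1, -3.4, -1.1]
opening: 0.318
0.028026133479475246
65 [-0.0175 -0.0069  0.0008  0.0001  0.0004  0.0022]
70 [-0.0324 -0.0127  0.0008  0.0001  0.0004  0.0022]
75 [-0.0479 -0.0171  0.0008  0.0001  0.0004  0.0022]
80 [-0.0636 -0.0202  0.0008  0.0001  0.0004  0.0022]
85 [-0.0796 -0.0219  0.0008  0.0001  0.0004  0.0022]
90 [-0.0957 -0.0222  0.0009  0.0001  0.0004  0.0022]
95 [-0.1117 -0.0211  0.0009  0.0001  0.0004  0.0022]
100 [-0.1276 -0.0185  0.0009  0.0001  0.0004  0.0022]
102 [-0.1338 -0.0172  0.0009  0.0001  0.0004  0.0022]
```

```bash
python3 -m handwheel '[[[-0.016,-0.006,0,0,0,0],[-0.031,-0.012,0,0,0,0],[-0.046,-0.017,0,0,0,0],[-0.062,-0.020,0,0,0,0],[-0.078,-0.022,0,0,0,0],[-0.094,-0.022,0,0,0,0],[-0.110,-0.021,0,0,0,0],[-0.126,-0.019,0,0,0,0],[-0.131,-0.018,0,0,0,0],[-0.131,-0.018,0,0,0,0]]]'
python3 - <<'E'
from h import *
im=snapshot('scene');cv2.imwrite('pics/s3.png',cv2.resize(im[150:370,90:350,::-1],None,fx=2.7,fy=2.7))
s=r.get_state();h=W([.08,.085,.07]);d=s['tool_pos']+[0,0,.019]-h;print(np.degrees(np.arctan2(d[2],d[0]))+np.degrees(np.arctan2(6,184)),np.hypot(d[0],d[2]),s['contact_force'])
E
```

```text
clock: 7.43
tool_pos: [0.4402, -0.1806, 0.2318]
eef_rot: [0.706, -0.027, 0.037, -0.706]
contact_force: [10.8, -0.8, -2.5]
opening: 0.313
103.61280984114524 0.18466358917329884 [ 9.349  -1.8181 -0.2014]
```

View pics/s3.png

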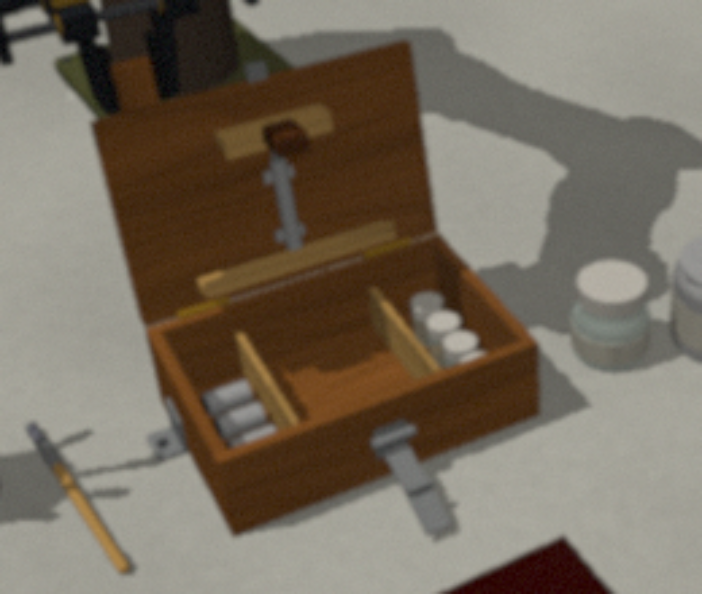

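The lid is back on its stop, the latch hangs open, and the grip is at crop (286,137). Now I'll check that against prediction, release the tab and plan the grip approach.

```bash
python3 -m handwheel '[[[0,0,0,0,0,0],[0,0,0,0,0,0],[0,0,0,0,0,0],[0,-0.03,0,0,0,0],[0,-0.065,0,0,0,0],[0,-0.09,0,0,0,0],[0,-0.09,0,0,0,0],[0,-0.09,0,0,0,0]]]' 0.0 20
python3 - <<'E'
from h import *
c=get_calibration('scene');g=lidpt(.128,-.038,1.75);print('grip',g,np.array(proj(c,g)),'mouth',proj(c,lidpt(.1,-.007,1.75)))
im=snapshot('scene');print([ (b['bbox'],b['confidence']) for b in boxes_of('grip','scene')[:2]])
cv2.imwrite('pics/s4.png',cv2.resize(im[150:300,110:270,::-1],None,fx=4,fy=4,interpolation=cv2.INTER_CUBIC))
p=lidpt(.131,-.042,1.75)-[0,0,.019]
for dz in(.1,0):print(goto(p+[0,0,dz],down()))
s=r.get_state();print(s['tool_pos'],s['contact_force'],s['opening'],p)
E
```

```text
clock: 8.15
tool_pos: [0.4344, -0.181, 0.3206]
eef_rot: [0.707, -0.032, 0.033, -0.706]
contact_force: [-0.7, 0.3, -1.3]
opening: 0.504
grip [ 0.5001 -0.1007  0.2027] [195.5856 200.304 ] mouth (np.float64(192.66110819975398), np.float64(209.05837704801934))
[([184.5, 192.9, 202.9, 206.5], 0.52)]
[ 0.0629  0.0312  0.0857 -0.0001  0.0004 -0.0009]
[ 0.0631  0.1312  0.0857 -0.0001  0.0004 -0.0009]
[ 0.4332 -0.1807  0.3188] [ 0.1641 -0.3856 -0.221 ] 0.502302437124326 [ 0.5035 -0.101   0.1874]
```

View pics/s4.png

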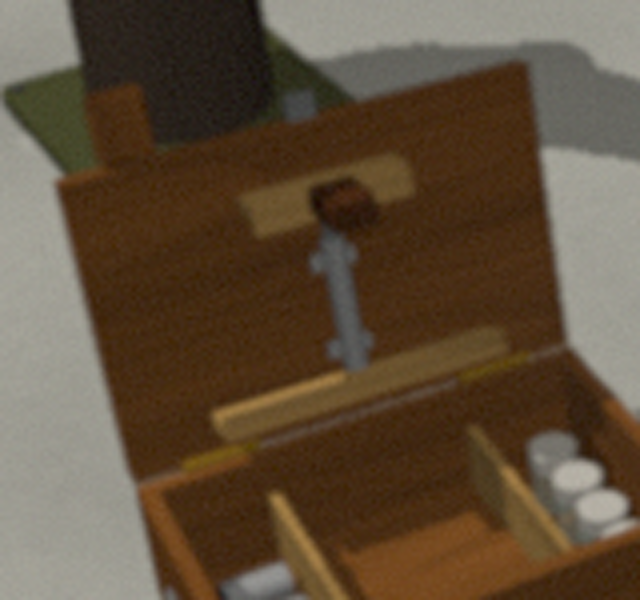

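The prediction matches the grip at pixel (196,200.6) to within 1 px. Moving over, then down onto the grip, and closing.

```bash
python3 -m handwheel '[[[0.03,0,0.02,0,0,0],[0.055,0,0.05,0,0,0],[0.063,0,0.086,0,0,0],[0.063,0.031,0.086,0,0,0],[0.063,0.055,0.086,0,0,0],[0.063,0.08,0.086,0,0,0],[0.063,0.105,0.086,0,0,0],[0.063,0.12,0.086,0,0,0],[0.063,0.131,0.086,0,0,0],[0.063,0.131,0.086,0,0,0],[0.063,0.131,0.086,0,0,0]]]' 0.0
python3 - <<'E'
from h import *
p=lidpt(.131,-.042,1.75)-[0,0,.019]
s=r.get_state();print(goto(p,down()),s['contact_force'])
im=snapshot('wrist');cv2.imwrite('pics/w5.png',im[:,:,::-1])
E
```

```text
clock: 9.17
tool_pos: [0.5037, -0.1007, 0.1874]
eef_rot: [-0.706, 0.033, -0.031, 0.707]
contact_force: [0.4, -0.6, 0.1]
opening: 0.503
[-0.0001  0.     -0.0004 -0.0001  0.0006 -0.0013] [ 0.4355 -0.6324  0.0951]
```

View pics/w5.png

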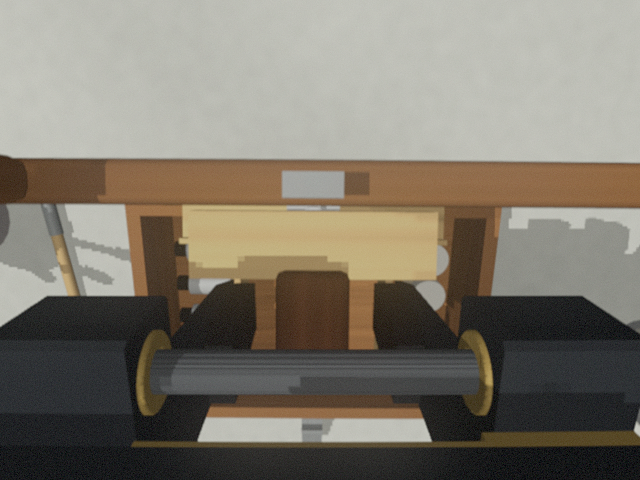

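The grip (px 275–350) is centred between the fingers. Closing on it.

```bash
python3 -m handwheel '[[[0,0,0,0,0,0],[0,0,0,0,0,0],[0,0,0,0,0,0],[0,0,0,0,0,0],[0,0,0,0,0,0],[0,0,0,0,0,0]]]' -1 40
python3 -c "
from h import *
S=[r.get_state()];np.save('p0.npy',S[0]['tool_pos']);print(S[0]['tool_pos'],S[0]['opening']*.088)"
python3 -m handwheel '[[[-0.001,-0.005,0,0,0,0],[-0.002,-0.010,0,0,0,0],[-0.003,-0.015,0,0,0,0],[-0.0035,-0.020,0,0,0,0],[-0.0045,-0.025,0,0,0,0],[-0.0055,-0.030,0,0,0,0],[-0.006,-0.035,0,0,0,0],[-0.007,-0.0395,0,0,0,0],[-0.007,-0.0395,0,0,0,0],[-0.007,-0.0395,0,0,0,0],[-0.007,-0.0395,0,0,0,0]]]'
cat > chk.py <<'E'
from h import *
import sys
s=r.get_state();d=s['tool_pos']-np.load('p0.npy');u=lidpt(1,0,1.75)-lidpt(0,0,1.75);print(d,'along',d@u,s['contact_force'],s['opening']*.088)
im=snapshot('scene');c=get_calibration('scene')
print('mouth',proj(c,lidpt(.1,-.007,1.75)),'grip',proj(c,lidpt(.168,-.038,1.75)))
cv2.imwrite(f'pics/{sys.argv[1]}.png',cv2.resize(im[170:250,140:250,::-1],None,fx=7,fy=7,interpolation=cv2.INTER_CUBIC))
E
python3 chk.py s6
```

```text
clock: 9.72
tool_pos: [0.5053, -0.1015, 0.1894]
eef_rot: [0.707, -0.032, 0.033, -0.706]
contact_force: [0.0, -1.8, 6.2]
opening: 0.269
[ 0.5053 -0.1015  0.1894] 0.023647965106295337
clock: 10.63
tool_pos: [0.4982, -0.1008, 0.2282]
eef_rot: [0.706, -0.032, 0.032, -0.706]
contact_force: [4.5, -4.8, -8.4]
opening: 0.268
[-0.0071  0.0007  0.0388] along 0.03949137930822484 [ 4.5118 -4.8063 -8.4484] 0.023586887309892803
mouth (np.float64(192.66110819975398), np.float64(209.05837704801934)) grip (np.float64(191.81971206938476), np.float64(180.4306501627575))
```

View pics/s6.png

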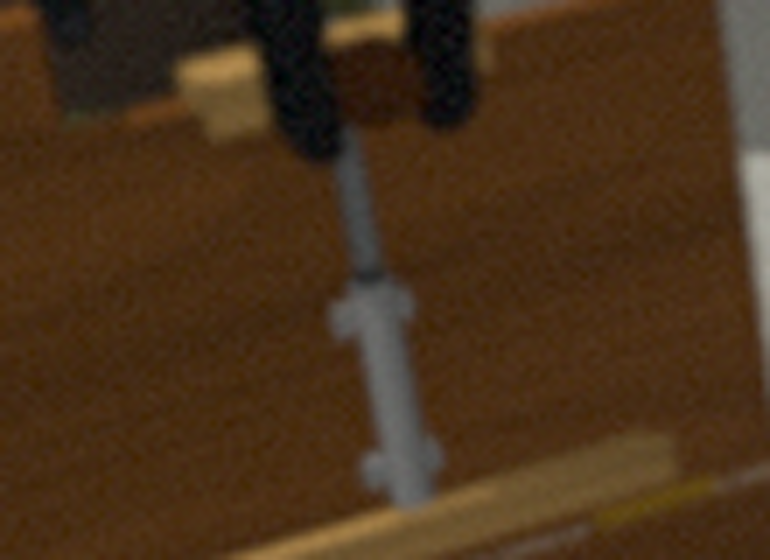

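The ring's dark band shows at the mouth, crop (370,275), about half out. I'll measure that with averaged pictures and readings.

```bash
cat > ring.py <<'E'
from h import *
c=get_calibration('scene');I=[];P=[];F=[]
for _ in range(8):
    I.append(snapshot('scene').astype(float).mean(2));s=r.get_state();P.append(s['tool_pos']);F.append(s['contact_force'])
im=np.mean(I,0);print('tcp',np.mean(P,0),np.std(P,0),'F',np.mean(F,0),s['opening']*.088)
for rad in np.arange(.092,.122,.001):
    u,v=proj(c,lidpt(rad,-.009,1.75))
    row=cv2.remap(im.astype(np.float32),np.array([[u+k for k in(-3,-2,-1,0,1,2,3)]],np.float32),np.array([[v]*7],np.float32),1)[0]
    print(round(rad*1000),round(u,1),round(v,1),np.round(row).astype(int))
E
python3 ring.py
```

```text
tcp [ 0.4982 -0.1008  0.2281] [0. 0. 0.] F [ 4.0278 -3.9773 -8.4592] 0.023532419243445825
92 193.7 213.1 [100 101  99  94  88  84  85]
93 193.6 212.6 [96 98 96 93 88 83 84]
94 193.6 212.2 [92 95 94 92 87 83 82]
95 193.5 211.7 [87 90 89 90 87 81 78]
96 193.4 211.2 [82 84 84 86 85 79 73]
97 193.3 210.8 [75 76 75 79 82 76 68]
98 193.2 210.3 [68 66 64 69 75 72 62]
99 193.1 209.8 [61 57 55 59 67 67 58]
100 193.0 209.4 [54 52 49 50 56 61 53]
101 192.9 208.9 [48 50 47 45 48 54 49]
102 192.8 208.4 [48 54 53 49 46 49 47]
103 192.7 208.0 [48 57 60 54 46 46 45]
104 192.6 207.5 [50 59 65 60 51 47 44]
105 192.6 207.0 [51 61 69 66 56 48 44]
106 192.5 206.5 [52 61 69 68 59 49 44]
107 192.4 206.1 [52 62 69 70 61 50 44]
108 192.3 205.6 [52 62 70 71 63 51 44]
109 192.2 205.1 [51 63 70 71 64 53 44]
110 192.1 204.7 [51 62 71 71 64 52 44]
111 192.0 204.2 [51 62 71 71 65 51 44]
112 191.9 203.7 [52 62 71 71 64 51 44]
113 191.8 203.3 [51 62 70 71 63 52 45]
114 191.7 202.8 [51 62 69 70 63 52 45]
115 191.6 202.3 [52 62 69 70 63 52 45]
116 191.5 201.8 [53 62 69 70 63 52 46]
117 191.5 201.4 [52 62 70 70 63 53 47]
118 191.4 200.9 [53 62 70 70 62 53 48]
119 191.3 200.4 [52 62 70 70 63 53 48]
120 191.2 199.9 [52 62 70 70 63 54 48]
121 191.1 199.5 [51 63 70 71 64 54 48]
```

Vision puts the ring's upper edge 3–4 mm above the mouth (4 is ideal), kinematics gives 39.5 mm of travel, and the force is about 8.5 N. I'll nudge it 0.5 mm, hold, and recheck.

```bash
python3 -m handwheel '[[[0,-0.0006,0,0,0,0],[0,-0.0006,0,0,0,0],[0,-0.0006,0,0,0,0],[0,-0.0006,0,0,0,0],[0,-0.0006,0,0,0,0],[0,-0.0006,0,0,0,0],[0,-0.0006,0,0,0,0],[0,-0.0006,0,0,0,0],[0,-0.0006,0,0,0,0],[0,-0.0006,0,0,0,0],[0,-0.0006,0,0,0,0],[0,-0.0006,0,0,0,0]]]' - 45
python3 chk.py s7; python3 ring.py | sed -n '1p;8,16p'
```

```text
clock: 12.08
tool_pos: [0.4981, -0.1008, 0.2287]
eef_rot: [0.706, -0.032, 0.032, -0.706]
contact_force: [5.1, -4.8, -7.7]
opening: 0.268
[-0.0072  0.0008  0.0393] along 0.03995924680897554 [ 5.1374 -4.7783 -7.7425] 0.023605275813097022
mouth (np.float64(192.66110819975398), np.float64(209.05837704801934)) grip (np.float64(191.81971206938476), np.float64(180.4306501627575))
tcp [ 0.4981 -0.1007  0.2287] [0. 0. 0.] F [ 4.057  -3.7467 -8.1328] 0.023661571249645883
98 193.2 210.3 [69 65 63 69 75 72 62]
99 193.1 209.8 [61 56 52 58 67 68 56]
100 193.0 209.4 [54 47 43 46 56 61 53]
101 192.9 208.9 [47 42 39 39 46 54 49]
102 192.8 208.4 [46 46 44 43 44 49 46]
103 192.7 208.0 [45 50 51 48 44 44 43]
104 192.6 207.5 [48 55 58 56 50 46 43]
105 192.6 207.0 [51 59 65 64 57 48 43]
106 192.5 206.5 [52 61 67 67 59 49 44]
```

View pics/s7.png

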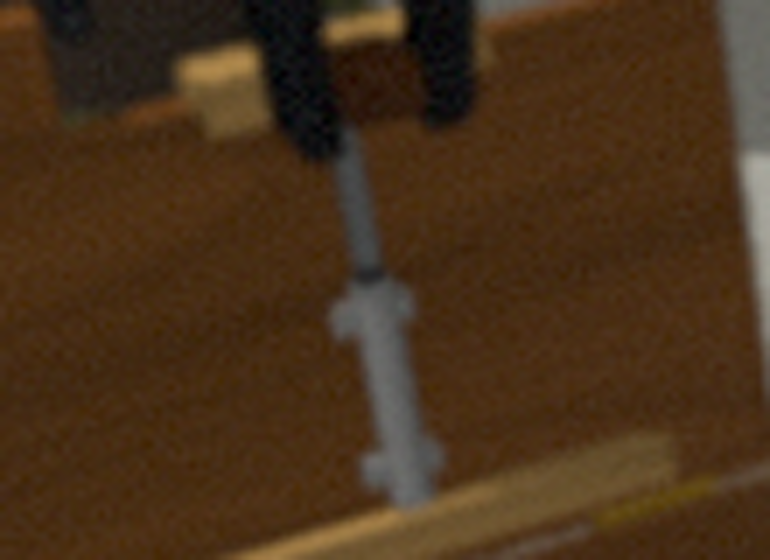

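The ring is half out and steady. As an independent check on slip, I'll measure how far the jaw's left end has moved in the images since before the pull.

```bash
python3 - <<'E'
from h import *
c=get_calibration('scene')
a=cv2.imread('pics/s4.png',0)  # 4x, origin (110,150)
I=np.mean([snapshot('scene').astype(float) for _ in range(5)],0).astype(np.uint8)
b=cv2.cvtColor(cv2.resize(I[150:300,110:270],None,fx=4,fy=4,interpolation=cv2.INTER_CUBIC),cv2.COLOR_RGB2GRAY)
for x0,x1,y0,y1 in((228,275,185,248),(232,268,195,245)):
    m=cv2.matchTemplate(b[y0-110:y1-40,x0-40:x1+20],a[y0:y1,x0:x1],cv2.TM_CCOEFF_NORMED);_,v,_,l=cv2.minMaxLoc(m)
    print(v,(l[0]-40)/4,(l[1]-110)/4)
A=lambda rad,y:np.array(proj(c,lidpt(rad,-.018,1.75)+W([0,y,0])-W([0,0,0])))
for k in(.036,.038,.04,.042,.044):print(k,A(.128+k,.035)-A(.128,.035))
E
```

```text
0.8355688452720642 -4.5 -19.75
0.8324721455574036 -4.5 -20.0
0.036 [ -3.7114 -17.7834]
0.038 [ -3.9201 -18.7879]
0.04 [ -4.1291 -19.794 ]
0.042 [ -4.3383 -20.802 ]
0.044 [ -4.5479 -21.8116]
```

The jaw moved 19.75–20 px, against 19.8 px predicted for 40 mm. All the checks agree, so I'm handing in.

```bash
python3 -c "
from h import *
print(job.finish_job());s=r.get_state();print(s['clock'],s['tool_pos'],s['opening'])"
```

```text
the job is handed in; nothing more can be done
None
the job is handed in; nothing more can be done
```

The job is done and handed in at about 13 s on the robot's clock. I swung the latch free and raised the lid by its tab onto the stop. Then I pulled the clamp grip up along the lid, and the gripper is still holding it there against the spring.

**Clamp position:** the last three checks agree on about 40 mm.
- Tool travel along the lid was 39.96 mm.
- The jaw moved 19.75–20 px in the scene camera, against 19.8 px expected for 40 mm. Its sideways shift read 4.5 px against 4.1 px expected, which is close to the measuring error.
- The ring's upper edge stands about 4 mm above the sleeve mouth, so the ring is half out.

**Force and hold:** the spring load read about 8–9 N. The position readings were steady, with the fingers set to 45 N on the 23.6 mm grip. When the fingers closed, the tool position rose about 2 mm, so I measured travel from after that. The picture checks do not depend on that reading.

**Rest of the scene:** the latch was seen hanging open. The lid was seen on its stop; the tool position implied about 103° while it was pressed there, against a nominal 100°. The robot's path stayed clear of the other things, and the jar and brush looked unmoved in the pictures with the lid open. I took no final picture to check the mug, tin or trinket box.

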